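# Load and wind down the vial cap press

## Robot

A 6-joint arm with a two-finger parallel gripper is mounted at the origin on the work surface. World frame = base frame: x ahead of the robot, y to its left, z up, the work surface at z = 0. Lengths are in m, angles in rad, forces in N, time in s.
With the tool pointing down it reaches from about 0.3 to 0.825 m from the base axis. Payload 5.4 kg.
Tool frame: the origin (TCP) lies midway between the tips of the shut fingers; the grasp point (between the pads) lies 19 mm behind it; z points along the fingers, x is the direction in which the jaws open and shut, and the axes are right-handed (so a half turn about z gives the same grasp; the last joint's range is limited). The gripper opens to 92 mm and grips with 3 to 60 N. Pads are 20 mm wide; open, the fingers measure 128 mm over their backs; the gripper's body (75 mm by 189 mm) begins 69 mm behind the grasp point.
Start: joints at [-1.444, 0.158, 1.597, -0, 1.386, -0.21], TCP at [0.19, -0.543, 0.215] pointing down, gripper open.
Joint ranges: [-2.91, 2.91], [-0.94, 2.29], [0.18, 2.7], [-1.29, 4.43], [0.17, 2.64], [-3, 3]. Speed limits (rad/s): [2.57, 2.57, 3.14, 3.14, 3.14, 3.14].

## Interface

Orientations are given as a rotation vector (axis times angle).
In Python, from bench import manip gives the robot as it stands.
- The arm moves only by the shell command python3 -m inch 'ROWS' [FORCE]. ROWS is text: rows parted by semicolons, each of 5 numbers parted by spaces: the gripper's target within -1 to 1 (shut at 1, half-way at 0, fully open at -1), then the shift along the tool's x, y, z in m, then the turn about the tool's z in degrees. A call has 1 to 20 rows; each row is the pose to reach, as a shift and turn from the pose commanded when the call began, along the tool's axes at that moment; what a row does not reach only later rows make up. A row lasts 1/12 s, in which the tool goes at most 41.7 mm and 7.16 degrees, less where a joint would pass 70% of its speed; a pose out of reach is approached as far as the arm can. A call with a gripper value outside its range is refused whole. The fingers move at their own pace and stop on an object; FORCE is the grip in N (left out, the last holds). Time passes only in rows, so rows that repeat a pose let the fingers close. It gives the time, the measured TCP pose, the force and the opening at its end, in the units of the state.
- manip.observe(): the state, without advancing time (a new reading comes with each control period).
- manip.read_camera(name): name is "side" or "top" or "wrist"; returns a dict with "frame" (420x560x3 uint8, blue, green, red), "mtx" (3x3 intrinsics, pixels), "R" (3x3) and "t" (3): a world point X has camera coordinates R X + t; the wrist camera has in their place "tool_from_camera" (4x4, takes a point from camera to tool coordinates, whose origin is the TCP and whose axes are the tool frame's). Camera axes: x right, y down, z forward; pixel columns grow to the right and rows downward; lengths in m; the calibration is good to about 2 mm. The wrist camera is an equidistant fisheye: a pixel r from the principal point sees the ray r / f radians off the axis. A picture is of the moment at which its call begins: read the wrist's pose just before it. There is no depth.
- manip.job_done(): hands the job in, once; it reports no verdict.
Trained networks look in a picture, given as the dict that the camera call returned (one of the last four; its "shot" number tells which), for a name from the list of things; names that differ only in an ending like _2 or _b are one class to them, and where a whole thing is asked for, a point or a joint stands for the part that bears it (a point fixed in the world has none). Each returns a list of dicts, best first, with "confidence" (0 to 1); they miss things now and then, are a little off and sometimes report something else, mostly with a low value. They report only what shows in the picture. A call takes as long as a camera call.
- manip.cut_out(name, picture): "region" (420x560 bool, what is visible of it) and "position" ([column, row] in pixels, amid what is visible of it).
- manip.pinpoint(name, picture): "position" ([column, row] in pixels: a listed point, or the origin of a listed thing).
The state is a dict: "t": time; "joints": joint angles; "joint_vel": joint speeds; "effort": joint torques, N m; "ee_pos": TCP position; "orientation": TCP orientation; "ft_force": force on the tool from outside, world axes, zero at the start; "torque": the same for the moment, N m; "gripper_width": finger opening in m.
Only numpy, scipy, OpenCV 4.12 (cv2) and the standard library are available. Lean on these libraries where they do the work, as an engineer would, in place of code of your own. Each camera call takes 0.05 s, during which the arm holds its last target.

## Task

Close the loaded vials up in the hand press. First push the loading tray fully home; then lift the folding crank handle out of its parking fork and swing it out square to the handwheel until its spring catch holds it, before the wheel is turned; then wind the wheel clockwise (as seen facing it), handle still latched out, until the pressing plate is right down on the vial caps. Leave the handle standing out and let go, without disturbing the glassware and tube rack around the press.

Things in the scene. Friction and masses are not known exactly. Their poses are not given: they have to be found in the camera images.
- press: Fixed bench-top hand press, 190 mm deep (x), 465 wide (y), 236 high. Origin on the bench under it; own x to the back (away from the robot at yaw 0), y to its left, z up. Right part (y -247 to -8 mm): white gearbox whose top face slants up to the back at 35 degrees. Outward normal of that face = wheel axis = (-0.574, 0, 0.819) in the press frame; up the slope = (0.819, 0, 0.574).
- tray (a joint): Slide of the aluminium loading tray (100 x 150 mm, with six capped amber vials, cap tops 85 mm above the bench), in m: 0 = fully home under the pressing plate, up to 0.085 = pulled out to the press's left (+y of the press). 1.5 N of friction; it stays where it is left. Push towards -y of the press.
- tray_knob (a point): Centre of the outer flat face of the black knob (30 mm diameter, 14 mm long, on a thin stem) at the tray's left end, 50 mm above the bench; the face looks to +y of the press. The tray's end plate, 30 mm inward of it, is 100 mm wide and reaches 68 mm above the bench. Bare bench rails lie 18 mm high below.
- wheel (a joint): Angle of the aluminium handwheel in rad: 0 = parked, grows clockwise as seen facing the wheel, hard stop at 4.71 (three quarters of a turn). While the handle lies in the fork the wheel cannot turn. About 0.25 N m of friction; it stays where it is left.
- wheel_hub (a point): Point on the wheel axis, 36 mm out from the slanted face, level with the crank hinge and the folded handle's axis. The wheel has a rim of 71 mm outer radius and three spokes; rim centre line 20 mm out from the slanted face.
- crank_hinge (a point): Hinge of the folding crank handle, on the wheel, 55 mm from the wheel axis and 36 mm out from the slanted face. It travels with the wheel; parked, it lies straight to the press's right (-y) of wheel_hub and the hinge pin runs up the slope.
- crank (a joint): Fold angle of the handle, rad: 0 = folded, parallel to the slanted face, pointing radially out from the wheel (to the press's right when parked); 1.571 = swung out, parallel to the wheel axis, away from the face. Stiff enough (0.06 N m) to stay where it is left; a spring catch resists from 0.95 rad (to 0.35 N m in all), snaps over at 1.35, then holds it (0.8 N m) at its stop at 1.571.
- crank_grip (a point): Point on the axis of the handle's black grip, 50 mm from the hinge. The grip is a round sleeve, 22 mm diameter, from 15 to 85 mm from the hinge; it spins freely on its spindle, so a hand can keep its orientation while winding. Folded, its axis lies 36 mm above the slanted face; nothing is beside it between wheel rim and fork.
- fork (a point): Middle of the steel parking fork fixed on the slanted face, on the folded grip's axis, 135 mm to the press's right of wheel_hub: two cheeks 29 mm apart (up and down the slope from the grip), 76 to 84 mm from the crank hinge, standing 50 mm out of the face.
- plate (a joint): Travel of the steel pressing plate (100 x 60 mm) in m: 0 = up (underside 125 mm above the bench), 0.040 = right down on the vial caps. It is geared to the wheel: 8.5 mm down per rad of wheel.
- bottle: Amber reagent bottle, 72 mm diameter, 160 mm tall, loose, to be left alone. Origin at the centre of its underside.
- flask: Conical glass flask, 80 mm diameter, 118 mm tall, loose, to be left alone. Origin at the centre of its underside.
- rack: Grey rack of small tubes, 60 x 130 mm, 77 mm tall, loose, to be left alone. Origin at the centre of its underside.
- plate_under (a point): Middle of the underside of the steel pressing plate (100 x 60 mm). It hangs under a bridge (180 mm in x, 60 in y, from 200 to 236 mm above the bench) on two columns at x = +-72, y = 110 mm of the press; a screw rises through the bridge to 292 mm. A duct (top 203 mm) joins bridge and gearbox at x = 30 to 80 mm.

How it is judged:
By the outcome, as a careful person would: the job done as asked, in the order asked, and still so for the second after the job is handed in, with the robot touching nothing.
It also fails if it takes over 69 s, if anything falls off the work surface, if the arm or the gripper's body presses on something with over 40 N, if the wrist force passes 120 N, or if a joint passes its speed limit or range.

## Working session

There is one attempt and no reset: what is moved stays moved. The work goes in short steps, Python scripts to look and compute and a shell command to move; the robot and the scene stay as the last step left them, time stands still between calls to the robot, and variables do not carry over. Pictures are saved under pics/ and viewed, and the job is handed in when it is done.

```bash
ls; mkdir -p pics; python3 - <<'E'
from bench import manip
import cv2
s=manip.observe(); print({k:s[k] for k in ('t','ee_pos','orientation','ft_force','gripper_width')})
for n in ('side','top','wrist'):
    p=manip.read_camera(n); cv2.imwrite(f'pics/{n}0.png',p['frame']); 
    if n!='wrist': print(n,p['mtx'],p['R'],p['t'])
    else: print(p['mtx'],p['tool_from_camera'])
    for k in ['press','tray_knob','wheel_hub','crank_hinge','crank_grip','fork','bottle','flask','rack','plate_under']:
        r=manip.pinpoint(k,p); print(n,k,[( [round(float(v),1) for v in q['position']],round(q['confidence'],2)) for q in r[:2]])
print(manip.observe()['t'])
E
```

```text
pics
{'t': 0.0, 'ee_pos': array([ 0.18991942, -0.54207933,  0.21365812]), 'orientation': array([-2.56127530e+00,  1.81689524e+00,  1.95450651e-03]), 'ft_force': array([ 0.40718868, -0.12882033,  0.94576221]), 'gripper_width': 0.09175426502642}
side [[481.03430473   0.         275.91161684]
 [  0.         481.03430473 204.68143562]
 [  0.           0.           1.        ]] [[-0.97592992 -0.21759189  0.01464808]
 [-0.16403796  0.68815337 -0.70677895]
 [ 0.14370924 -0.69216956 -0.70728279]] [0.58332962 0.27282095 0.94444644]
side press []
side tray_knob [([285.0, 389.4], 0.97)]
side wheel_hub [([329.4, 195.7], 0.97), ([305.2, 289.5], 0.73)]
side crank_hinge [([334.5, 174.3], 0.87)]
side crank_grip [([338.2, 158.3], 0.71)]
side fork [([336.1, 151.6], 0.96)]
side bottle [([272.3, 153.6], 0.8)]
side flask [([166.4, 351.7], 0.6)]
side rack [([199.1, 249.0], 0.83)]
side plate_under [([303.2, 289.1], 0.9)]
top [[480.58474718   0.         283.39948744]
 [  0.         480.58474718 210.42549592]
 [  0.           0.           1.        ]] [[-0.00679709 -0.99949787 -0.03094857]
 [-0.99623456  0.0
[... 347 characters left out ...]
 182.2], 0.88)]
top flask [([174.8, 164.9], 0.88)]
top rack [([273.2, 148.5], 0.69)]
top plate_under [([202.8, 258.6], 0.78)]
[[325.1922621    0.         274.61012784]
 [  0.         325.1922621  211.91743231]
 [  0.           0.           1.        ]] [[ 9.99999908e-01  4.29749556e-04  1.46526633e-05  9.44522525e-04]
 [-4.20678294e-04  9.70698407e-01  2.40300698e-01 -6.71596302e-02]
 [ 8.90458012e-05 -2.40300682e-01  9.70698498e-01 -1.68199558e-01]
 [ 0.00000000e+00  0.00000000e+00  0.00000000e+00  1.00000000e+00]]
wrist press []
wrist tray_knob []
wrist wheel_hub []
wrist crank_hinge []
wrist crank_grip []
wrist fork []
wrist bottle []
wrist flask []
wrist rack []
wrist plate_under []
1.65
```

View pics/side0.png

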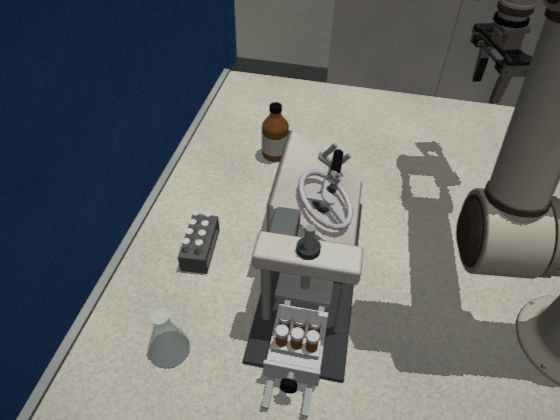

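View pics/top0.png

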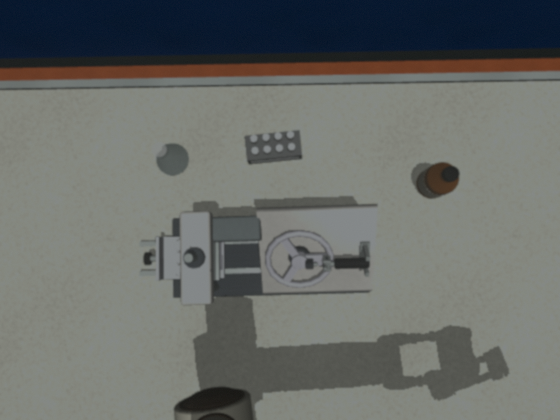

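```bash
cat > fit.py <<'E'
import numpy as np
from scipy.optimize import least_squares
S=dict(K=np.array([[481.034,0,275.912],[0,481.034,204.681],[0,0,1]]),R=np.array([[-0.97592992,-0.21759189,0.01464808],[-0.16403796,0.68815337,-0.70677895],[0.14370924,-0.69216956,-0.70728279]]),t=np.array([0.58332962,0.27282095,0.94444644]))
T=dict(K=np.array([[480.585,0,283.399],[0,480.585,210.425],[0,0,1]]),R=np.array([[-0.00679709,-0.99949787,-0.03094857],[-0.99623456,0.00944348,-0.08618309],[0.08643208,0.03024624,-0.9957985]]),t=np.array([-0.0757517,0.63628847,1.10742466]))
def proj(C,X):
    c=C['R']@X+C['t']; p=C['K']@c; return p[:2]/p[2]
def tri(ps,pt):
    f=lambda X:np.r_[proj(S,X)-ps,proj(T,X)-pt]
    r=least_squares(f,[0.5,0,0.1]); return r.x,np.abs(r.fun).max()
def P(q,v):
    c,s=np.cos(q[2]),np.sin(q[2]); return np.array([q[0]+c*v[0]-s*v[1],q[1]+s*v[0]+c*v[1],v[2]])
E
python3 - <<'E'
from fit import *
obs={'tray_knob':((285,389.4),(149.4,258.6)),'wheel_hub':((329.4,195.7),(300.7,267.7)),'crank_hinge':((334.5,174.3),(326.5,265.9)),'crank_grip':((338.2,158.3),(352.5,262.9)),'fork':((336.1,151.6),(366.4,263.6)),'bottle':((272.3,153.6),(428.3,182.2)),'flask':((166.4,351.7),(174.8,164.9)),'rack':((199.1,249),(273.2,148.5)),'plate_under':((303.2,289.1),(202.8,258.6))}
for k,(a,b) in obs.items():
    x,e=tri(np.array(a),np.array(b)); print(k,x.round(4),round(e,1))
def model(p):
    q=p[:3];h=p[3:6]
    return {'tray_knob':P(q,[0,p[6],.05]),'plate_under':P(q,[0,.11,.125]),'wheel_hub':P(q,h),'crank_hinge':P(q,h+[0,-.055,0]),'crank_grip':P(q,h+[0,-.105,0]),'fork':P(q,h+[0,-.135,0])}
def f(p):
    m=model(p);r=[]
    for k in m:
        r+=list(proj(S,m[k])-obs[k][0])+list(proj(T,m[k])-obs[k][1])
    r+=list((proj(T,P(p[:3],[0,0,0]))-(259.9,253))/2)
    return np.array(r)
r=least_squares(f,[.5,0,0,0,-.1,.18,.25],loss='soft_l1',f_scale=1.5)
print(r.x.round(4)); print(f(r.x).round(1).reshape(-1,2))
for k,v in model(r.x).items(): print(k,v.round(4))
E
```

```text
tray_knob [0.5282 0.233  0.0376] 1.5
wheel_hub [ 0.5108 -0.1194  0.1763] 2.4
crank_hinge [ 0.5116 -0.1709  0.1901] 1.0
crank_grip [ 0.5142 -0.2226  0.1916] 0.7
fork [ 0.5167 -0.2504  0.1872] 1.7
bottle [ 0.7023 -0.4268  0.0078] 0.3
flask [ 0.7653  0.1904 -0.0102] 4.4
rack [ 0.7891 -0.0565  0.0053] 0.1
plate_under [0.5278 0.0882 0.1345] 1.3
[ 0.5324 -0.0237  0.0238 -0.0233 -0.093   0.187   0.26  ]
[[ 2.1 -0.9]
 [-3.2 -0.6]
 [-0.1  2.1]
 [ 1.6 -2.3]
 [ 2.5 -2.9]
 [-1.2 -2.5]
 [ 0.4  0.7]
 [ 0.5 -1.5]
 [-0.8  1.7]
 [-0.4  0.7]
 [ 2.7 -0.1]
 [ 0.8 -0.4]
 [ 0.1  0.7]]
tray_knob [0.5262 0.2362 0.05  ]
plate_under [0.5298 0.0863 0.125 ]
wheel_hub [ 0.5114 -0.1172  0.187 ]
crank_hinge [ 0.5127 -0.1722  0.187 ]
crank_grip [ 0.5139 -0.2222  0.187 ]
fork [ 0.5146 -0.2522  0.187 ]
```

```bash
python3 -m inch '1 -0.12 -0.10 -0.105 -24;1 -0.362 -0.307 -0.105 -72;1 -0.362 -0.307 -0.105 -72;1 -0.362 -0.307 -0.105 -72;1 -0.362 -0.307 -0.105 -72;1 -0.362 -0.307 -0.105 -72;1 -0.362 -0.307 -0.105 -72;1 -0.362 -0.307 -0.105 -72;1 -0.362 -0.307 -0.105 -72;1 -0.362 -0.307 -0.105 -72;1 -0.362 -0.307 -0.105 -72;1 -0.362 -0.307 -0.105 -72;1 -0.362 -0.307 -0.105 -72;1 -0.362 -0.307 -0.105 -72;1 -0.362 -0.307 -0.105 -72' 20
```

```text
t: 2.9
ee_pos: [0.3599, -0.1, 0.3194]
orientation: [3.141, 0.036, -0.001]
ft_force: [-0.0, -0.9, 0.7]
gripper_width: 0.0007
```

```bash
python3 -m inch '1 0.176 -0.396 0 0;1 0.176 -0.396 0 0;1 0.176 -0.396 0 0;1 0.176 -0.396 0 0;1 0.176 -0.396 0 0;1 0.176 -0.396 0 0;1 0.176 -0.396 0 0;1 0.176 -0.396 0 0;1 0.176 -0.396 0 0;1 0.176 -0.396 0 0;1 0.176 -0.396 0 0;1 0.176 -0.396 0.10 0;1 0.176 -0.396 0.15 0;1 0.176 -0.396 0.15 0;1 0.176 -0.396 0.15 0'
python3 - <<'E'
from bench import manip
import cv2
s=manip.observe(); print(s['ee_pos'],s['orientation'],s['t'])
p=manip.read_camera('wrist'); cv2.imwrite('pics/w1.png',p['frame']); 
for k in ['tray_knob','plate_under','wheel_hub']:
    print(k,[(q['position'],q['confidence']) for q in manip.pinpoint(k,p)])
p=manip.read_camera('side'); cv2.imwrite('pics/s1.png',p['frame'])
E
```

```text
t: 4.15
ee_pos: [0.5256, 0.2971, 0.1635]
orientation: [3.139, 0.031, -0.011]
ft_force: [0.0, -0.8, -1.5]
gripper_width: 0.0004
[0.52564403 0.29714573 0.16353262] [ 3.13863739  0.03076932 -0.01137193] 4.15
tray_knob []
plate_under []
wheel_hub []
```

View pics/w1.png

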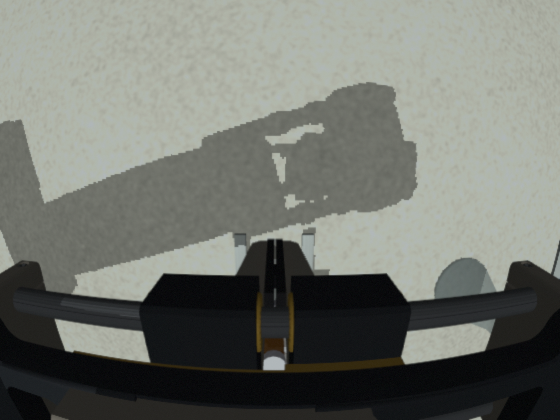

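View pics/s1.png

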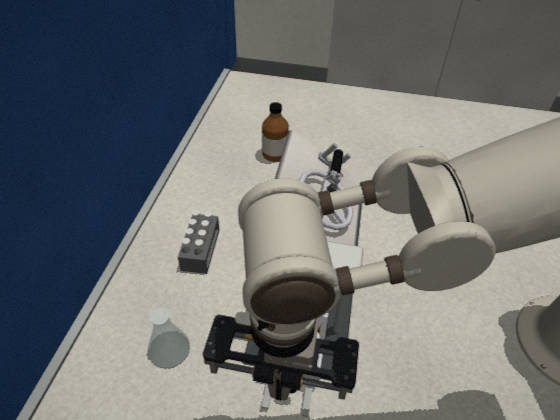

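```bash
python3 -m inch '1 0 0 0.04 0;1 0 0 0.08 0;1 0 0 0.12 0;1 0 0 0.132 0;1 0 0 0.132 0;1 0 0 0.132 0;1 0 0.02 0.132 0;1 0 0.04 0.132 0;1 0 0.05 0.132 0;1 0 0.06 0.132 0;1 0 0.07 0.132 0;1 0 0.075 0.132 0;1 0 0.08 0.132 0;1 0 0.08 0.132 0'
```

```text
t: 5.57
ee_pos: [0.529, 0.2196, 0.0378]
orientation: [3.141, 0.035, -0.0]
ft_force: [0.3, 0.4, 0.3]
gripper_width: 0.0004
```

```bash
python3 -m inch '1 0 0.005 0 0;1 0 0.01 0 0;1 0 0.015 0 0;1 0 0.02 0 0;1 0 0.02 0 0'; python3 - <<'E'
from bench import manip
import cv2
p=manip.read_camera('side'); cv2.imwrite('pics/s2.png',p['frame'])
p=manip.read_camera('wrist'); cv2.imwrite('pics/w2.png',p['frame'])
E
```

```text
t: 5.98
ee_pos: [0.5292, 0.1992, 0.0373]
orientation: [3.141, 0.035, -0.001]
ft_force: [-0.4, -0.1, 0.2]
gripper_width: 0.0007
```

View pics/w2.png

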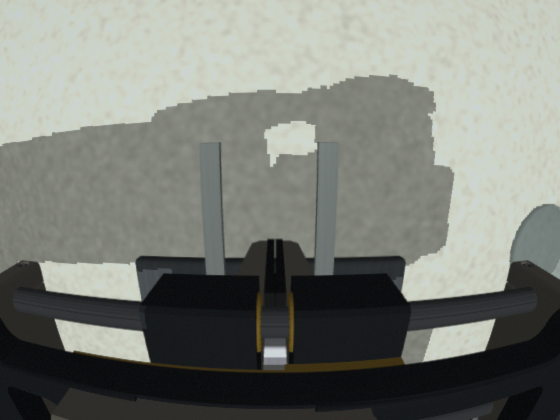

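```bash
python3 -m inch '1 0 0.004 0 0;1 0 0.008 0 0;1 0 0.012 0 0;1 0 0.012 0 0'
```

```text
t: 6.42
ee_pos: [0.5293, 0.1967, 0.0377]
orientation: [-3.125, -0.03, -0.003]
ft_force: [1.6, 34.3, -5.5]
gripper_width: 0.0004
```

View pics/s2.png

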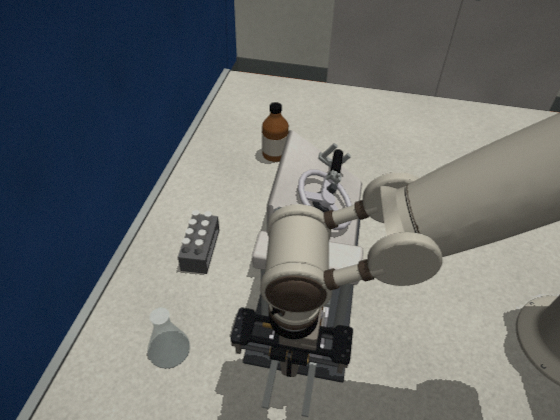

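```bash
python3 -m inch '1 0 -0.04 0 0;1 0 -0.08 0 0;1 0 -0.08 -0.04 0;1 0 -0.08 -0.08 0;1 0 -0.08 -0.12 0;1 0 -0.08 -0.16 0;1 0 -0.08 -0.20 0;1 0 -0.08 -0.24 0;1 0 -0.08 -0.28 0;1 0 -0.08 -0.31 0;1 0 -0.08 -0.31 0'; python3 - <<'E'
from bench import manip
import cv2
p=manip.read_camera('top'); cv2.imwrite('pics/t3.png',p['frame'])
for n in ('tray_knob',): print(manip.pinpoint(n,p))
E
python3 -m inch '0.1 0 0.10 0 0;0.1 0 0.56 0 0;0.1 0 0.56 0 0;0.1 0 0.56 0 0;0.1 0 0.56 0 0;0.1 0 0.56 0 0;0.1 0 0.56 0 0;0.1 0 0.56 0 0;0.1 0 0.56 0 0;0.1 0 0.56 0 0;0.1 0 0.56 0 0;0.1 0 0.56 0 0;0.1 0 0.56 0 0;0.1 0 0.56 0 0;0.1 0 0.56 0.04 0;0.1 0 0.56 0.04 0;0.1 0 0.56 0.04 0;0.1 0 0.56 0.04 0'
python3 - <<'E'
from bench import manip
import cv2
s=manip.observe(); print(s['ee_pos'],s['orientation'],s['t'])
p=manip.read_camera('wrist'); cv2.imwrite('pics/w3.png',p['frame']); 
for k in ['crank_grip','crank_hinge','wheel_hub','fork']:
    print(k,[(q['position'],q['confidence']) for q in manip.pinpoint(k,p)])
p=manip.read_camera('side'); cv2.imwrite('pics/s3.png',p['frame'])
for k in ['crank_grip','crank_hinge','wheel_hub','fork','tray_knob']:
    print(k,[(q['position'],q['confidence']) for q in manip.pinpoint(k,p)])
E
```

```text
t: 7.33
ee_pos: [0.5304, 0.2688, 0.3562]
orientation: [-3.138, -0.036, -0.021]
ft_force: [0.8, -0.2, 1.3]
gripper_width: 0.0005
[{'position': [170.3, 258.5], 'confidence': 0.85}, {'position': [202.4, 258.4], 'confidence': 0.71}]
t: 8.93
ee_pos: [0.5404, -0.2908, 0.3076]
orientation: [-3.14, -0.037, 0.002]
ft_force: [0.0, -0.1, 1.2]
gripper_width: 0.0415
[ 0.54042202 -0.2907732   0.30760722] [-3.14043523e+00 -3.68670539e-02  1.63246208e-03] 8.9333
crank_grip [([248.5, 134.6], 0.57), ([247.7, 21.5], 0.2)]
crank_hinge [([249.0, 79.2], 0.97)]
wheel_hub [([247.6, 21.4], 0.58)]
fork [([246.4, 165.4], 0.94)]
crank_grip []
crank_hinge [([334.9, 176.5], 0.67)]
wheel_hub [([330.3, 195.8], 0.87)]
fork [([335.2, 152.1], 0.9)]
tray_knob [([291.7, 359.6], 0.93)]
```

View pics/w3.png

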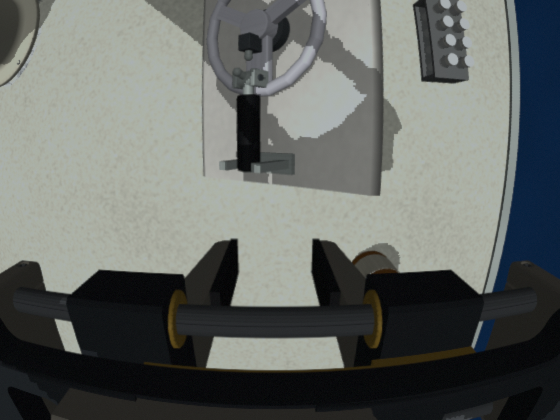

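View pics/s3.png

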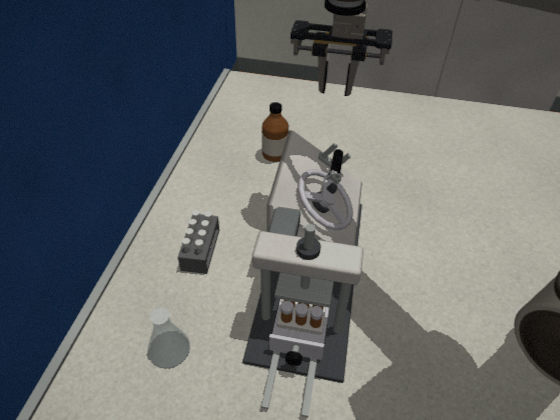

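```bash
cat >> fit.py <<'E'
from scipy.spatial.transform import Rotation as Rot
TC=np.array([[9.99999908e-01,4.29749556e-04,1.46526633e-05,9.44522525e-04],[-4.20678294e-04,9.70698407e-01,2.40300698e-01,-6.71596302e-02],[8.90458012e-05,-2.40300682e-01,9.70698498e-01,-1.68199558e-01],[0,0,0,1]])
def wproj(ee,rv,X):
    t=Rot.from_rotvec(rv).inv().apply(np.asarray(X)-ee)
    c=TC[:3,:3].T@(t-TC[:3,3]); th=np.arctan2(np.hypot(c[0],c[1]),c[2]); k=325.192*th/np.hypot(c[0],c[1])
    return np.array([274.610+k*c[0],211.917+k*c[1]])
E
python3 - <<'E'
from fit import *
ee=np.array([0.54042202,-0.2907732,0.30760722]);rv=np.array([-3.14043523,-3.68670539e-02,1.63246208e-03])
W={'crank_hinge':(249,79.2),'crank_grip':(248.5,134.6),'wheel_hub':(247.6,21.4),'fork':(246.4,165.4)}
S1={'crank_hinge':(334.7,175.4),'crank_grip':(338.2,158.3),'wheel_hub':(329.9,195.7),'fork':(335.7,151.9)}
T1={'crank_hinge':(326.5,265.9),'crank_grip':(352.5,262.9),'wheel_hub':(300.7,267.7),'fork':(366.4,263.6)}
off={'wheel_hub':0,'crank_hinge':-.055,'crank_grip':-.105,'fork':-.135}
def f(p):
    r=[]
    for k,o in off.items():
        X=P([0,0,p[3]],[0,o,0])+p[:3]
        r+=list(wproj(ee,rv,X)-W[k])+list(proj(S,X)-S1[k])+list(proj(T,X)-T1[k])
    return np.array(r)
for ls in ('linear','soft_l1'):
    r=least_squares(f,[.51,-.117,.187,.02],loss=ls); print(r.x.round(4)); print(f(r.x).round(1).reshape(-1,6))
# fix yaw/z variants
g=lambda p:f(p)[[0,1,6,7,12,13,18,19]]
for z in (.18,.187,.194):
    r=least_squares(lambda q:g([q[0],q[1],z,.0237]),[.51,-.117]);print(z,r.x.round(4),r.fun.round(1))
E
```

```text
[ 0.5124 -0.1191  0.1827  0.0268]
[[-0.3  0.2  1.4 -2.1 -0.3 -3.1]
 [-1.9 -0.8 -0.5  0.5  1.3 -2.2]
 [-1.2 -1.4 -1.5  2.6  0.3 -0. ]
 [ 1.3  0.9  2.4  0.5  1.4 -1.2]]
[ 0.5128 -0.1191  0.1828  0.0209]
[[ 0.2  0.2  1.2 -2.2 -0.3 -3.3]
 [-1.9 -0.8 -0.5  0.4  1.3 -2.2]
 [-1.4 -1.4 -1.4  2.6  0.3  0.1]
 [ 0.9  0.9  2.6  0.5  1.4 -1. ]]
0.18 [ 0.5129 -0.1191] [ 0.5  1.2 -1.3 -0.3 -0.7 -1.4  1.7  0.6]
0.187 [ 0.5135 -0.1198] [ 0.5 -0.7 -1.4 -0.9 -0.8 -0.7  1.6  2.1]
0.194 [ 0.514  -0.1204] [ 0.5 -2.6 -1.4 -1.5 -0.8  0.1  1.6  3.7]
```

```bash
python3 -m inch '0.1 -0.012 -0.035 0.03 0;0.1 -0.023 -0.0714 0.05 0;0.1 -0.023 -0.0714 0.087 0;0.1 -0.023 -0.0714 0.087 0;0.1 -0.023 -0.0714 0.087 0'
python3 - <<'E'
from bench import manip
import cv2
p=manip.read_camera('wrist'); cv2.imwrite('pics/w4.png',p['frame']); 
p=manip.read_camera('side'); cv2.imwrite('pics/s4.png',p['frame'][60:260,200:460].repeat(3,0).repeat(3,1))
E
```

```text
t: 9.9
ee_pos: [0.5146, -0.2197, 0.2189]
orientation: [-3.139, -0.036, 0.007]
ft_force: [0.7, -0.9, -0.2]
gripper_width: 0.0412
```

View pics/w4.png

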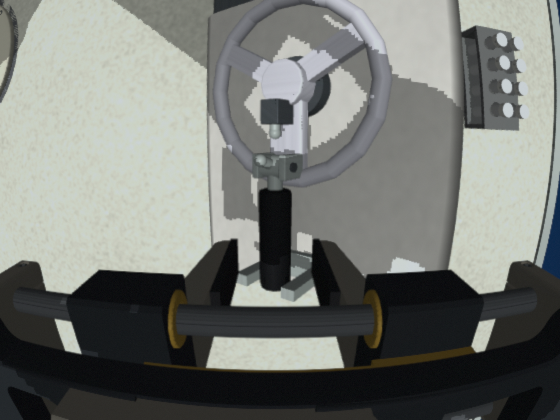

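View pics/s4.png

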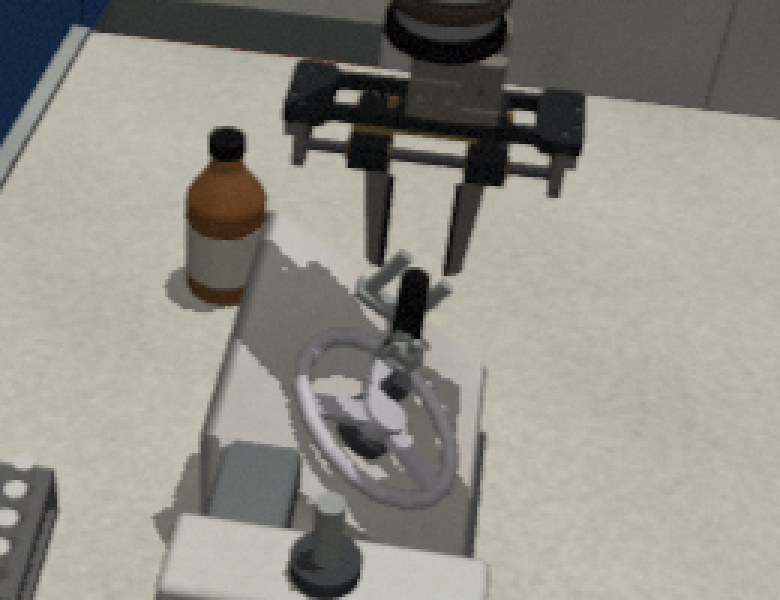

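```bash
python3 - <<'E'
from fit import *
from bench import manip
p=manip.read_camera('wrist');s=manip.observe()
for k in ['crank_grip','crank_hinge','wheel_hub','fork']:
    print(k,[(q['position'],round(q['confidence'],2)) for q in manip.pinpoint(k,p)])
for z in (.179,.1835,.188):
  for o in (0,-.055,-.105,-.135): print(z,o,wproj(s['ee_pos'],s['orientation'],P([.5128,-.1193,.0234],[0,o,z])).round(1))
print(s['ee_pos'])
E
```

```text
crank_grip [([266.7, 233.7], 0.8)]
crank_hinge [([270.7, 162.4], 0.74), ([287.6, 32.6], 0.58)]
wheel_hub [([272.2, 78.2], 0.61), ([271.0, 272.0], 0.49)]
fork [([269.8, 272.8], 0.81)]
0.179 0 [269.   77.8]
0.179 -0.055 [269.2 161.2]
0.179 -0.105 [269.5 234.2]
0.179 -0.135 [269.8 273.8]
0.1835 0 [268.9  76.6]
0.1835 -0.055 [269.1 161.9]
0.1835 -0.105 [269.5 236.3]
0.1835 -0.135 [269.7 276.5]
0.188 0 [268.8  75.4]
0.188 -0.055 [269.  162.5]
0.188 -0.105 [269.4 238.4]
0.188 -0.135 [269.7 279.3]
[ 0.5175803  -0.22270314  0.22378635]
```

```bash
python3 - <<'E'
from fit import *
from bench import manip
for i in range(4):
    s=manip.observe(); print(s['t'],s['ee_pos'].round(4),s['orientation'].round(3)); p=manip.read_camera('wrist')
s=manip.observe(); print(s['t'],s['ee_pos'].round(4))
cv=[print(k,[(q['position'],round(q['confidence'],2)) for q in manip.pinpoint(k,p)]) for k in ['crank_grip','crank_hinge','wheel_hub','fork']]
E
```

```text
10.25 [ 0.5168 -0.2219  0.2224] [3.14  0.034 0.004]
10.3 [ 0.5166 -0.2216  0.2219] [3.14e+00 3.50e-02 3.00e-03]
10.35 [ 0.5164 -0.2213  0.2215] [3.14e+00 3.50e-02 2.00e-03]
10.4 [ 0.5162 -0.2211  0.2212] [3.141e+00 3.500e-02 1.000e-03]
10.45 [ 0.5161 -0.221   0.2209]
crank_grip [([270.8, 237.7], 0.72)]
crank_hinge [([273.2, 161.5], 0.94)]
wheel_hub [([270.3, 80.2], 0.71), ([273.4, 164.7], 0.69)]
fork [([269.9, 274.1], 0.94)]
```

```bash
python3 -m inch '0.1 0 0 0.02 0;0.1 0 0 0.04 0;0.1 0 0 0.05 0;0.1 0 0 0.05 0;0.1 0 0 0.05 0;0.1 0 0 0.05 0;1 0 0 0.05 0;1 0 0 0.05 0;1 0 0 0.05 0;1 0 0 0.05 0;1 0 0 0.05 0;1 0 0 0.05 0' 20
python3 - <<'E'
from bench import manip
import cv2
p=manip.read_camera('wrist'); cv2.imwrite('pics/w5.png',p['frame']); 
print(manip.observe()['ee_pos'],manip.observe()['ft_force'])
p=manip.read_camera('side'); cv2.imwrite('pics/s5.png',p['frame'][60:260,200:460].repeat(3,0).repeat(3,1))
E
```

```text
t: 11.65
ee_pos: [0.5156, -0.2211, 0.1711]
orientation: [3.141, 0.036, -0.001]
ft_force: [-3.2, -0.9, 4.3]
gripper_width: 0.0211
[ 0.51562889 -0.221079    0.1710891 ] [-4.15603896 -0.76678253  4.50856461]
```

View pics/w5.png

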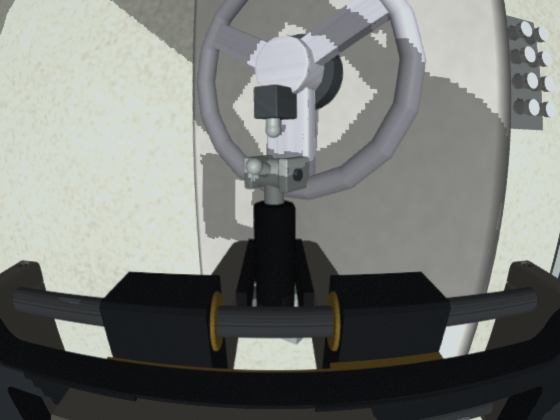

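View pics/s5.png

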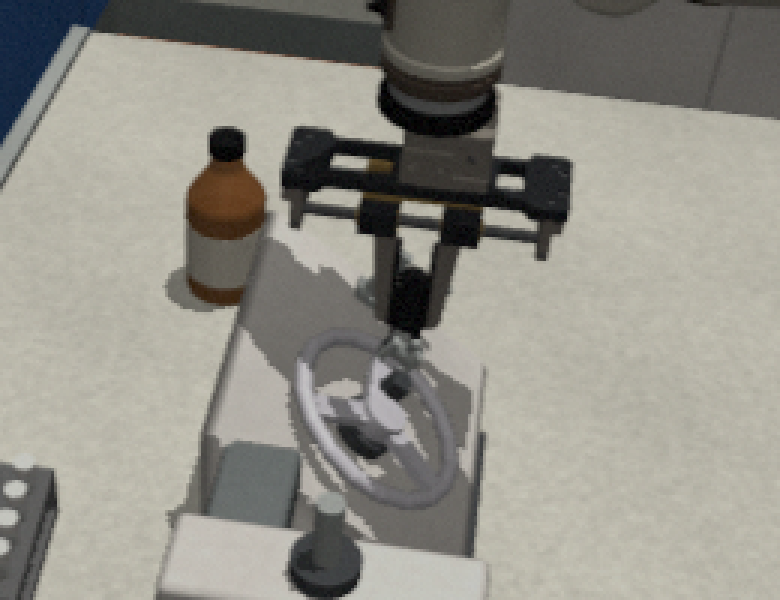

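```bash
python3 - <<'E'
import numpy as np
r=.0467
for d in range(0,96,5):
    a=np.radians(d);s,c=np.sin(a),np.cos(a)
    print(d,f"1 {-r*s*.574:.4f} {-r*(1-c):.4f} {-r*s*.819:.4f} {np.degrees(np.arctan2(.574*s,c)):.1f}")
E
```

```text
0 1 -0.0000 -0.0000 -0.0000 0.0
5 1 -0.0023 -0.0002 -0.0033 2.9
10 1 -0.0047 -0.0007 -0.0066 5.8
15 1 -0.0069 -0.0016 -0.0099 8.7
20 1 -0.0092 -0.0028 -0.0131 11.8
25 1 -0.0113 -0.0044 -0.0162 15.0
30 1 -0.0134 -0.0063 -0.0191 18.3
35 1 -0.0154 -0.0084 -0.0219 21.9
40 1 -0.0172 -0.0109 -0.0246 25.7
45 1 -0.0190 -0.0137 -0.0270 29.9
50 1 -0.0205 -0.0167 -0.0293 34.4
55 1 -0.0220 -0.0199 -0.0313 39.3
60 1 -0.0232 -0.0233 -0.0331 44.8
65 1 -0.0243 -0.0270 -0.0347 50.9
70 1 -0.0252 -0.0307 -0.0359 57.6
75 1 -0.0259 -0.0346 -0.0369 65.0
80 1 -0.0264 -0.0386 -0.0377 72.9
85 1 -0.0267 -0.0426 -0.0381 81.3
90 1 -0.0268 -0.0467 -0.0382 90.0
95 1 -0.0267 -0.0508 -0.0381 98.7
```

```bash
python3 -m inch '1 -0.0023 -0.0002 -0.0033 2.9;1 -0.0047 -0.0007 -0.0066 5.8;1 -0.0069 -0.0016 -0.0099 8.7;1 -0.0092 -0.0028 -0.0131 11.8;1 -0.0113 -0.0044 -0.0162 15.0;1 -0.0134 -0.0063 -0.0191 18.3;1 -0.0154 -0.0084 -0.0219 21.9;1 -0.0172 -0.0109 -0.0246 25.7;1 -0.0190 -0.0137 -0.0270 29.9;1 -0.0190 -0.0137 -0.0270 29.9;1 -0.0190 -0.0137 -0.0270 29.9;1 -0.0190 -0.0137 -0.0270 29.9'
python3 - <<'E'
from bench import manip
import cv2
p=manip.read_camera('wrist'); cv2.imwrite('pics/w6.png',p['frame']); 
s=manip.observe();print(s['ee_pos'],s['orientation'],s['ft_force'],s['torque'])
p=manip.read_camera('side'); cv2.imwrite('pics/s6.png',p['frame'][60:260,200:460].repeat(3,0).repeat(3,1))
E
```

```text
t: 12.75
ee_pos: [0.4965, -0.2071, 0.1973]
orientation: [-3.044, 0.773, 0.001]
ft_force: [-2.4, 1.3, 0.8]
gripper_width: 0.0216
[ 0.49646484 -0.20708167  0.19729088] [-3.04407958e+00  7.73468956e-01  1.32032773e-03] [-3.39764076  0.97478087  0.89821343] [0.1405547  0.65809663 0.21486207]
```

View pics/w6.png

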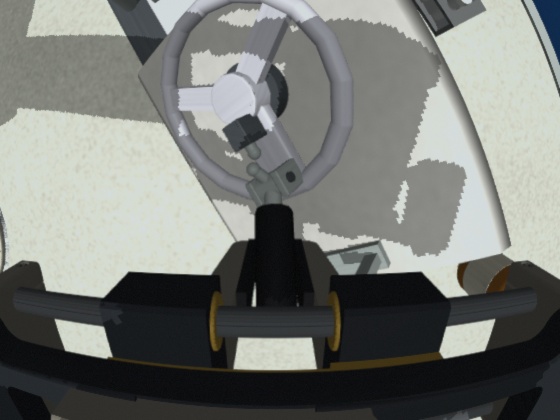

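View pics/s6.png

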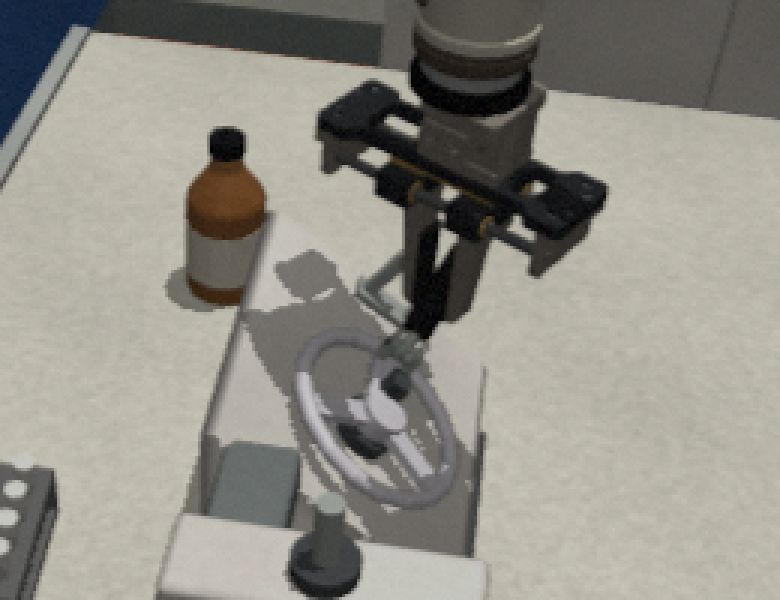

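```bash
python3 - <<'E'
import numpy as np
r=.0467
def g(d):
    a=np.radians(d);s,c=np.sin(a),np.cos(a)
    return np.array([-r*s*.574,-r*(1-c),-r*s*.819,np.degrees(np.arctan2(.574*s,c))])
f=np.radians(29.9)
for d in list(range(50,91,5))+[93]:
    x=g(d)-g(45); x[0]-=.001
    print(d,f"1 {x[0]*np.cos(f)+x[1]*np.sin(f):.4f} {-x[0]*np.sin(f)+x[1]*np.cos(f):.4f} {x[2]:.4f} {x[3]:.1f}")
E
```

```text
50 1 -0.0037 -0.0013 -0.0023 4.5
55 1 -0.0066 -0.0034 -0.0043 9.5
60 1 -0.0094 -0.0058 -0.0061 15.0
65 1 -0.0121 -0.0084 -0.0076 21.1
70 1 -0.0148 -0.0112 -0.0089 27.8
75 1 -0.0173 -0.0142 -0.0099 35.1
80 1 -0.0197 -0.0174 -0.0106 43.1
85 1 -0.0220 -0.0207 -0.0111 51.5
90 1 -0.0241 -0.0242 -0.0112 60.1
93 1 -0.0253 -0.0264 -0.0111 65.4
```

```bash
python3 -m inch '1 -0.0037 -0.0013 -0.0023 4.5;1 -0.0066 -0.0034 -0.0043 9.5;1 -0.0094 -0.0058 -0.0061 15.0;1 -0.0121 -0.0084 -0.0076 21.1;1 -0.0148 -0.0112 -0.0089 27.8;1 -0.0160 -0.0127 -0.0094 31.5;1 -0.0173 -0.0142 -0.0099 35.1;1 -0.0185 -0.0158 -0.0103 39.1;1 -0.0197 -0.0174 -0.0106 43.1;1 -0.0209 -0.019 -0.0109 47.3;1 -0.0220 -0.0207 -0.0111 51.5;1 -0.023 -0.0225 -0.0112 55.8;1 -0.0241 -0.0242 -0.0112 60;1 -0.0253 -0.0264 -0.0111 60;1 -0.0253 -0.0264 -0.0111 60;1 -0.0253 -0.0264 -0.0111 60'
python3 - <<'E'
from bench import manip
import cv2
p=manip.read_camera('wrist'); cv2.imwrite('pics/w7.png',p['frame']); 
s=manip.observe();print(s['ee_pos'],s['orientation'],s['ft_force'],s['torque'])
p=manip.read_camera('side'); cv2.imwrite('pics/s7.png',p['frame'][60:260,200:460].repeat(3,0).repeat(3,1))
E
```

```text
t: 14.18
ee_pos: [0.488, -0.1739, 0.2094]
orientation: [2.25, -2.191, 0.008]
ft_force: [-0.0, -5.1, 0.7]
gripper_width: 0.0213
[ 0.48804086 -0.17387938  0.20939256] [ 2.25006221 -2.1911804   0.00755558] [ 0.15696917 -4.92704814  1.09996523] [-1.00090673  0.03789752 -0.07015996]
```

View pics/w7.png

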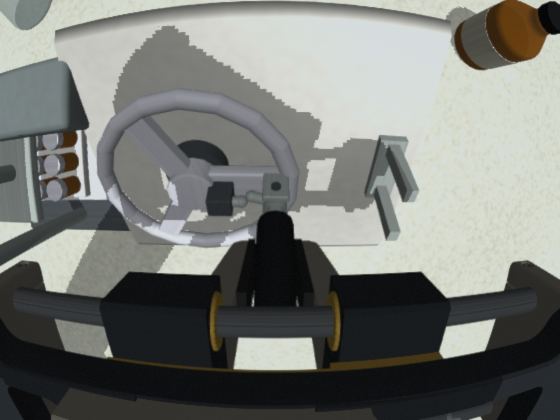

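View pics/s7.png

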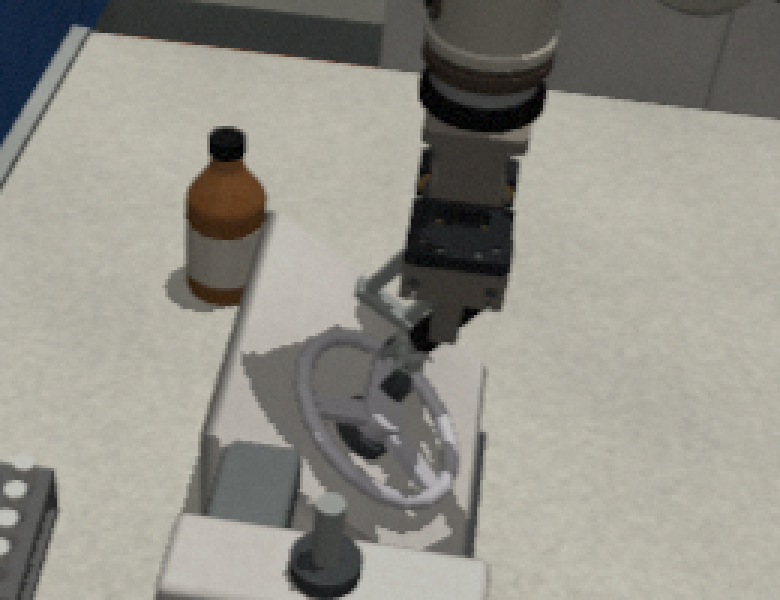

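```bash
python3 -m inch '1 -0.002 0 0 0;1 -0.004 0 0 0;1 -0.004 0 0 0;1 -0.004 0 0 0'; python3 -m inch '1 -0.002 0 0 0;1 -0.004 0 0 0;1 -0.004 0 0 0;1 -0.004 0 0 0'
```

```text
t: 14.62
ee_pos: [0.488, -0.1731, 0.2096]
orientation: [2.246, -2.189, 0.016]
ft_force: [1.0, -16.6, -2.7]
gripper_width: 0.0215
t: 14.95
ee_pos: [0.4881, -0.1724, 0.2098]
orientation: [2.242, -2.187, 0.024]
ft_force: [2.2, -26.8, -6.0]
gripper_width: 0.0214
```

```bash
python3 - <<'E'
import numpy as np
r=.055
for a0,x0 in ((0,.0095),(90,0),(180,0)):
    b=np.radians(a0)
    for d in np.arange(a0+9,a0+97,9):
        a=np.radians(d)
        print(d,f"1 {r*(np.cos(a)-np.cos(b))+x0:.4f} {r*.819*(np.sin(a)-np.sin(b)):.4f} {r*.574*(np.sin(a)-np.sin(b)):.4f} 0",end=';')
    print()
E
```

```text
9 1 0.0088 0.0070 0.0049 0;18 1 0.0068 0.0139 0.0098 0;27 1 0.0035 0.0205 0.0143 0;36 1 -0.0010 0.0265 0.0186 0;45 1 -0.0066 0.0319 0.0223 0;54 1 -0.0132 0.0364 0.0255 0;63 1 -0.0205 0.0401 0.0281 0;72 1 -0.0285 0.0428 0.0300 0;81 1 -0.0369 0.0445 0.0312 0;90 1 -0.0455 0.0450 0.0316 0;
99 1 -0.0086 -0.0006 -0.0004 0;108 1 -0.0170 -0.0022 -0.0015 0;117 1 -0.0250 -0.0049 -0.0034 0;126 1 -0.0323 -0.0086 -0.0060 0;135 1 -0.0389 -0.0132 -0.0092 0;144 1 -0.0445 -0.0186 -0.0130 0;153 1 -0.0490 -0.0246 -0.0172 0;162 1 -0.0523 -0.0311 -0.0218 0;171 1 -0.0543 -0.0380 -0.0266 0;180 1 -0.0550 -0.0450 -0.0316 0;
189 1 0.0007 -0.0070 -0.0049 0;198 1 0.0027 -0.0139 -0.0098 0;207 1 0.0060 -0.0205 -0.0143 0;216 1 0.0105 -0.0265 -0.0186 0;225 1 0.0161 -0.0319 -0.0223 0;234 1 0.0227 -0.0364 -0.0255 0;243 1 0.0300 -0.0401 -0.0281 0;252 1 0.0380 -0.0428 -0.0300 0;261 1 0.0464 -0.0445 -0.0312 0;270 1 0.0550 -0.0450 -0.0316 0;
```

First unload the push and confirm, then wind to 45°.

```bash
python3 -m inch '1 0.005 0 0 0;1 0.0095 0 0 0;1 0.0095 0 0 0;1 0.0088 0.0070 0.0049 0;1 0.0068 0.0139 0.0098 0;1 0.0035 0.0205 0.0143 0;1 -0.0010 0.0265 0.0186 0;1 -0.0066 0.0319 0.0223 0;1 -0.0132 0.0364 0.0255 0;1 -0.0205 0.0401 0.0281 0;1 -0.0285 0.0428 0.0300 0;1 -0.0369 0.0445 0.0312 0;1 -0.0455 0.0450 0.0316 0;1 -0.0455 0.0450 0.0316 0;1 -0.0455 0.0450 0.0316 0' 25
python3 - <<'E'
from bench import manip
import cv2
p=manip.read_camera('wrist'); cv2.imwrite('pics/w8.png',p['frame']); 
s=manip.observe();print(s['ee_pos'],s['orientation'],s['ft_force'],s['torque'])
E
```

```text
t: 16.2
ee_pos: [0.4413, -0.1181, 0.1777]
orientation: [-2.248, 2.191, 0.001]
ft_force: [1.6, 2.5, 7.1]
gripper_width: 0.0211
[ 0.4412838  -0.11807642  0.17761248] [-2.24761461e+00  2.19131225e+00  1.06404125e-03] [1.49975915 2.78198256 6.5420649 ] [ 0.50508693 -0.32822625 -0.06516117]
```

View pics/w8.png

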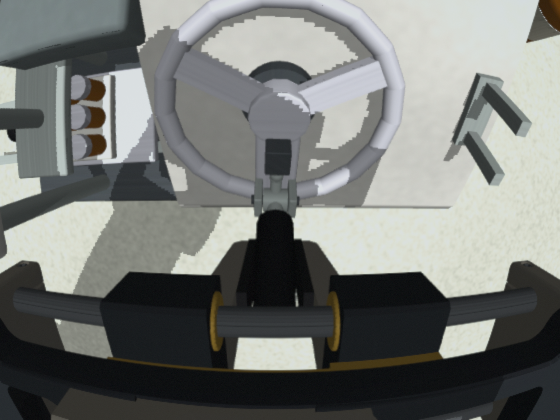

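```bash
python3 -m inch '1 -0.0086 -0.0006 -0.0004 0;1 -0.0170 -0.0022 -0.0015 0;1 -0.0250 -0.0049 -0.0034 0;1 -0.0323 -0.0086 -0.0060 0;1 -0.0389 -0.0132 -0.0092 0;1 -0.0445 -0.0186 -0.0130 0;1 -0.0490 -0.0246 -0.0172 0;1 -0.0523 -0.0311 -0.0218 0;1 -0.0543 -0.0380 -0.0266 0;1 -0.0550 -0.0450 -0.0316 0;1 -0.0550 -0.0450 -0.0316 0'
python3 - <<'E'
from bench import manip
import cv2
p=manip.read_camera('wrist'); cv2.imwrite('pics/w9.png',p['frame']); 
s=manip.observe();print(s['ee_pos'],s['orientation'],s['ft_force'],s['torque'])
E
```

```text
t: 17.17
ee_pos: [0.4836, -0.0637, 0.2081]
orientation: [2.247, -2.191, -0.003]
ft_force: [-3.0, -3.9, 2.4]
gripper_width: 0.0211
[ 0.48354515 -0.06368423  0.20810876] [ 2.2471041  -2.19155883 -0.00268241] [-2.39438154 -4.16389421  3.68003485] [-0.93399964  0.53751254 -0.16150339]
```

View pics/w9.png

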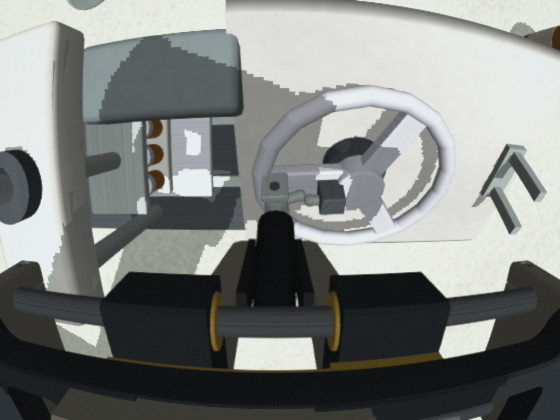

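```bash
python3 -m inch '1 0.0007 -0.0070 -0.0049 0;1 0.0027 -0.0139 -0.0098 0;1 0.0060 -0.0205 -0.0143 0;1 0.0105 -0.0265 -0.0186 0;1 0.0161 -0.0319 -0.0223 0;1 0.0227 -0.0364 -0.0255 0;1 0.0300 -0.0401 -0.0281 0;1 0.0380 -0.0428 -0.0300 0;1 0.0464 -0.0445 -0.0312 0;1 0.0550 -0.0450 -0.0316 0;1 0.0575 -0.0450 -0.0316 0;1 0.0575 -0.0450 -0.0316 0;1 0.0575 -0.0450 -0.0316 0'
python3 - <<'E'
from bench import manip
import cv2
p=manip.read_camera('wrist'); cv2.imwrite('pics/w10.png',p['frame']); 
s=manip.observe();print(s['ee_pos'],s['orientation'],s['ft_force'],s['torque'])
E
```

```text
t: 18.3
ee_pos: [0.5324, -0.1181, 0.2415]
orientation: [-2.245, 2.189, -0.002]
ft_force: [3.8, 3.6, 6.0]
gripper_width: 0.0214
[ 0.5324382  -0.11809244  0.241527  ] [-2.24533448e+00  2.18898095e+00 -2.11302368e-03] [4.23512143 2.31381367 7.20960022] [ 0.56139198 -0.7032163   0.03269355]
```

View pics/w10.png

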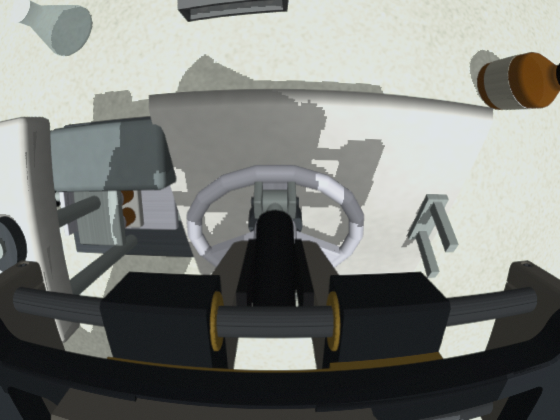

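```bash
python3 -m inch '1 0.002 0 0 0;1 0.004 0 0 0;1 0.004 0 0 0;1 0.004 0 0 0';python3 -m inch '1 0.002 0 0 0;1 0.004 0 0 0;1 0.004 0 0 0;1 0.004 0 0 0'
```

```text
t: 18.68
ee_pos: [0.5324, -0.1187, 0.2415]
orientation: [-2.244, 2.184, 0.006]
ft_force: [3.4, 13.1, 10.1]
gripper_width: 0.0212
t: 19.02
ee_pos: [0.5324, -0.1193, 0.2414]
orientation: [-2.242, 2.18, 0.014]
ft_force: [1.9, 24.4, 11.8]
gripper_width: 0.0214
```

```bash
python3 -m inch '1 -0.004 0 0 0;1 -0.0085 0 0 0;1 -0.0085 0 0 0;1 -0.0085 0 0 0' 5; python3 -m inch '0.3 0 0 0 0;0 0 0 0 0;-0.3 0 0 0 0;-0.3 0 0 0 0;-0.3 0 0 0 0;-0.3 0 0 0 0;-0.3 0 0 -0.03 0;-0.3 0 0 -0.07 0;-0.3 0 0 -0.11 0;-0.3 0 0 -0.14 0;-0.3 0 0 -0.14 0'
python3 - <<'E'
from bench import manip
import cv2
p=manip.read_camera('wrist'); cv2.imwrite('pics/w11.png',p['frame']); 
s=manip.observe();print(s['ee_pos'],s['ft_force'])
p=manip.read_camera('side'); cv2.imwrite('pics/s11.png',p['frame'])
E
```

```text
t: 19.35
ee_pos: [0.5306, -0.118, 0.24]
orientation: [-2.248, 2.192, 0.004]
ft_force: [0.2, 2.9, 3.0]
gripper_width: 0.0219
t: 20.27
ee_pos: [0.5329, -0.1206, 0.3885]
orientation: [-2.245, 2.191, -0.02]
ft_force: [0.6, -0.5, 0.5]
gripper_width: 0.0599
[ 0.53220014 -0.12026729  0.38479506] [ 0.23045901 -0.21923686 -0.39390127]
```

View pics/w11.png

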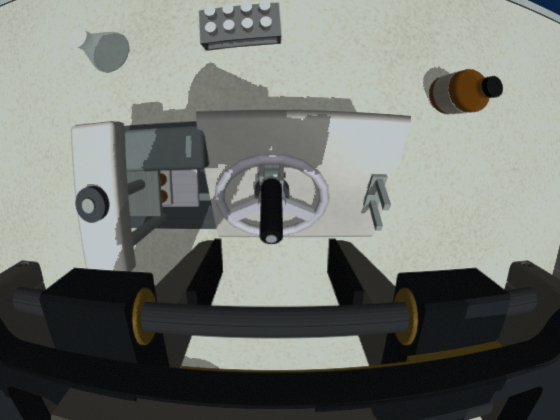

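View pics/s11.png

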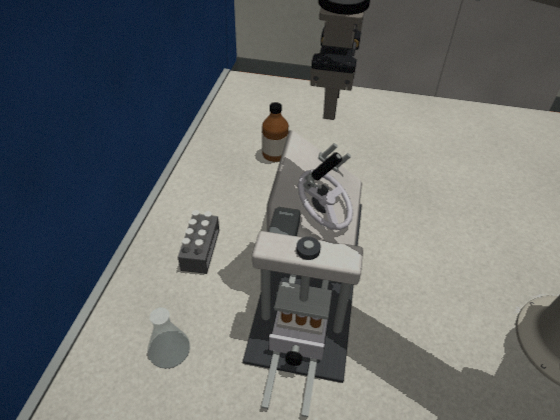

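```bash
python3 - <<'E'
from fit import *
from bench import manip
p=manip.read_camera('side')
for k in ['plate_under','tray_knob','crank_hinge','crank_grip','bottle','flask','rack']:
    print(k,[(q['position'],round(q['confidence'],2)) for q in manip.pinpoint(k,p)])
q=[.532,-.028,.0234]
h=P(q,[0,0,0])
print('plate pred down/up',proj(S,P(q,[0,.11,.085])).round(1),proj(S,P(q,[0,.11,.125])).round(1),'knob home',proj(S,P(q,[0,.215,.05])).round(1))
hub=np.array([.514,-.1187,.181]);n=np.array([-.574,-.0134,.819]);u=np.array([.819,.019,.574])
H=hub+.055*u; print('hinge',proj(S,H).round(1),'grip',proj(S,H+.05*n).round(1))
E
```

```text
plate_under [([305.9, 301.6], 0.92)]
tray_knob [([291.9, 362.7], 0.75)]
crank_hinge [([308.4, 179.1], 0.87)]
crank_grip [([308.2, 278.8], 0.33), ([309.9, 177.9], 0.28)]
bottle [([275.0, 151.2], 0.59)]
flask [([168.3, 347.7], 0.85)]
rack [([201.8, 245.4], 0.83)]
plate pred down/up [302.6 301.7] [303.7 289.3] knob home [292.3 362. ]
hinge [309.4 179.5] grip [325.5 165.7]
```

All checks agree with the expected end state: the plate is down, the tray home, and the hinge at 270°. In the side picture the grip lies at about (326,166), as predicted for the latched-out handle. Handing in.

```bash
python3 -c "
from bench import manip
print(manip.job_done(), manip.observe()['t'])"
```

```text
the job is handed in; nothing more can be done
the job is handed in; nothing more can be done
```

The job is done in the order asked and handed in at about 20.7 s of the 69 s allowed.

- **Tray:** I pushed it home with the shut fingers until it hit its stop, at 34 N.
- **Handle:** I lifted it out of the fork and swung it square to the wheel. A further push met a hard stop at 27 N (about 1.3 N m at the hinge), well above the catch's 0.35 N m resistance. So the catch had snapped over before the wheel was turned.
- **Wheel:** I wound it 270° clockwise with the handle still latched out, until it hit its stop at 24 N. I then let go and withdrew upward.

**Last checks:** in the side picture, the networks' pixel positions were all close to what I predicted for the finished state:

| Point | Seen | Predicted when finished |
|---|---|---|
| Pressing plate underside | (306, 302) | (303, 302); it would be (304, 289) if still up |
| Tray knob | (292, 363) | (292, 362) |
| Crank hinge | (308, 179) | (309, 180) |

- **Handle at the end:** the network did not find the crank grip reliably (low confidence, wrong place). I judged it still standing out from the side and wrist pictures.
- **Surroundings:** the bottle, flask and rack read within about 4 pixels of where they started, which is within the networks' error, and they look unmoved. The last force reading after withdrawing was under 0.5 N.

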